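# Hold an air flask down in its sprung charging cradle

## Robot

A 6-joint arm with a two-finger parallel gripper is mounted at the origin on a cart in front of the work surface, level with it; the furniture and walls round the work are solid. World frame = base frame: x ahead of the robot, y to its left, z up, the work surface at z = 0. Lengths are in mm, angles in rad, forces in N, time in s.
With the tool pointing down it reaches from about 250 to 800 mm from the base axis. Payload 3.9 kg.
Tool frame: the origin (TCP) lies on the mounting face of the last link; the fingertips stand 173 mm ahead of it and the grasp point (between the pads) lies 155 mm ahead of it (env.tip_extent is the x of the fingertips in the tool frame, in mm); x points along the fingers, z is the direction in which the jaws open and shut, and the axes are right-handed (so a half turn about x gives the same grasp; the last joint's range is limited). The gripper opens to 85 mm and grips with 20 to 120 N. Pads are 22 mm wide; open, the fingers measure 114 mm over their backs; the gripper's body (76 mm by 85 mm) begins 54 mm behind the grasp point. The pads swing forward as they close: fully open they stand 13 mm farther back than shut.
Start: joints at [1.226, 0.26, -0.138, 1.173, 0, 1.571], TCP at [177.45, 494.093, 404.704] pointing down, gripper open.
Joint ranges: [-2.78, 2.78], [-0.83, 1.72], [-1.28, 1.37], [-1.9, 2.12], [-1.57, 1.48], [-3.14, 3.14]. Speed limits (rad/s): [2.57, 2.57, 3.14, 3.14, 3.14, 3.14].

## Interface

Orientations are given as a unit quaternion [w, x, y, z].
In Python, from cell import env, optics gives the robot as it stands.
- The arm moves only by the shell command python3 -m handwheel 'ROWS' [OPENING] [FORCE]. ROWS is JSON, a list that holds one entry, the list of rows, each a list of 4 numbers: the shift along the tool's x, y, z in m, then the turn about the tool's x in rad. A call has 1 to 12 rows; each row shifts and turns the commanded pose from where the row before left it, along the tool's axes as they then stand; what a row does not reach is not made up. A row lasts 1/8 s, in which the tool goes at most 62.5 mm and 10.7 degrees, less where a joint would pass 70% of its speed; a pose out of reach is approached as far as the arm can. A call with a gripper value outside its range is refused whole. OPENING is the closure in counts, from 0 (fully open) to 255 (shut), set as the call begins (- or left out, the last holds). The fingers move at their own pace and stop on an object; FORCE is the grip in N (left out, the last holds). Time passes only in rows, so rows that do not move let the fingers close. It gives the time, the measured TCP pose, the force and the opening at its end, in the units of the state.
- env.get_state(): the state, without advancing time (a new reading comes with each control period).
- optics.camera(name): name is "scene" or "top" or "wrist"; returns the picture (480x640x3 uint8, blue, green, red); there is no depth.
- optics.camera_params(name): a dict with "mtx" (3x3 intrinsics, pixels), "k1" (the pictures are not rectified: a ray, as slopes to the right and down, at radius r is drawn at 1 + k1 r^2 times it, then the intrinsics apply), "rvec" (rotation vector, rad) and "tvec" (3), from world to camera coordinates, as OpenCV has them; the wrist camera has in their place "tool_from_camera" (4x4, takes a point from camera to tool coordinates, whose origin is the TCP and whose axes are the tool frame's). Camera axes: x right, y down, z forward; pixel columns grow to the right and rows downward; lengths in mm; the calibration is good to about 2 mm. A picture is of the moment at which its call begins: read the wrist's pose just before it. camera_params takes no time and is no camera call.
- env.sign_off(): hands the job in, once; it reports no verdict.
The state is a dict: "time": time; "q": joint angles; "joint_vel": joint speeds; "joint_torque": joint torques, N m; "ee_pos": TCP position; "eef_rot": TCP orientation; "force": force on the tool from outside, world axes, zero at the start; "moment": the same for the moment, N m; "gripper_width": finger opening in mm.
Only numpy, scipy, OpenCV 4.12 (cv2) and the standard library are available. Lean on these libraries where they do the work, as an engineer would, in place of code of your own. Each camera call takes 0.05 s, during which the arm holds its last target.

## Task

Top up the empty air flask, the one with the yellow neck: pick it up by the neck, set its round belly in the sprung ring of the charging station and press it straight down, upright, until the ring reaches the bottom of its travel. The charging valve is open only while the ring is fully down, so finish still gripping the flask and holding the ring pressed down; do not let go. Leave the blue-necked flask and the other things on the bench where they are.

Things in the scene. Friction and masses are not known exactly. Their poses are not given: they have to be found in the camera images.
- flask_yellow: the empty flask, loose, upright on the bench, 0.3 kg: bare-metal ball belly of 68 mm diameter (centre 38 mm above the origin) on a flat brass foot 36 mm across; dark 36 mm wide collar from 70 to 78 mm height, above it a straight yellow neck sleeve to grip, 28 mm in diameter, 78 to 118 mm high; cap to 121 mm. Origin: centre of the foot's underside; z up the neck
- flask_blue: the full flask: same shape and size with a blue neck sleeve, standing upright on the bench 12 cm or more from the yellow one (centre to centre). Stays where it is. Origin: centre of the foot's underside, z up
- station: the charging station, fixed: green base plate 130 x 130 x 12 mm, in its middle a coil spring carrying a steel ring that slides on three guide posts (74 mm high, 49 mm from the centre); a round pressure gauge at the back edge (+x, top 80 mm high). Origin: centre of the plate's underside, below the ring's centre; z up. The brass nipple inside the spring stays clear of the flask
- seat (a point): centre of the steel ring's top face, moves with the ring: 63 mm above the bench when the ring is up, 38 mm when fully down. The ring's opening is 54 mm wide and its outside 78 mm; the flask's foot goes through the opening and the belly rests on the opening's upper edge, with the foot's underside then 17 mm below this point
- cradle_ring (a joint): how far the ring is pressed down: 0 = up, 0.025 m = fully down against its stop. The spring needs 5 N to start moving (more than the flask's weight) and 12 N when fully down
- bit_box: bystander, loose: closed green box 51 x 76 x 50 mm near the robot's edge of the bench; origin centre of its underside
- sanding_block: bystander, loose: brown block 64 x 107 x 31 mm near the robot's edge of the bench; origin centre of its underside
Mind the look-alikes: they are no part of the job. What is shaped like the flask_yellow but turquoise is not meant.

How it is judged (in metres and radians):
On the way, in this order (a step that is already met when the one before it is completed fails the run):
1. the yellow-necked flask is gripped and lifted clear of the bench (height (world z) of flask_yellow above 0.03 m and contact force between the fingers and flask_yellow above 0.5 N and value of joint cradle_ring below 0.004 m), for 0.1 s.
2. the flask sits upright in the ring and presses it fully down (value of joint cradle_ring above 0.0215 m and horizontal distance between flask_yellow and seat below 0.008 m and angle between flask_yellow's own z axis and vertical below 0.15 rad and contact force between flask_yellow and station above 6 N), for 0.3 s.
At the end, for the whole second after the job is handed in: The yellow-necked flask, still gripped, sits upright (within 0.15 rad) and centred within 8 mm in the ring, pressing it at least 21.5 of 25 mm down with over 6 N, at rest; the robot does not touch the station; the blue flask stands within 30 mm of its start (all of step 2 and z of flask_yellow in the frame of seat below -0.012 m and contact force between the fingers and flask_yellow above 1 N and contact force between each of the arm, the fingers and station below 0.5 N and linear speed of flask_yellow below 0.02 m/s and angle between flask_blue's own z axis and vertical below 0.1 rad and distance of flask_blue from where it was at the start of the episode below 0.03 m); the arm keeps its last pose, push and grip.
It fails at once if the blue-necked flask is moved over 30 mm or tipped (distance of flask_blue from where it was at the start of the episode above 0.03 m or angle between flask_blue's own z axis and vertical above 0.3 rad).
It fails at once if the green box or the sanding block is moved over 30 mm (distance of any of bit_box, sanding_block from where it was at the start of the episode above 0.03 m).
It also fails if it takes over 42 s, if anything falls off the work surface, if the arm or the gripper's body presses on something with over 40 N, if the wrist force passes 120 N, or if a joint passes its speed limit or range.

## Working session

There is one attempt and no reset: what is moved stays moved. The work goes in short steps, Python scripts to look and compute and a shell command to move; the robot and the scene stay as the last step left them, time stands still between calls to the robot, and variables do not carry over. Pictures are saved under pics/ and viewed, and the job is handed in when it is done.

```bash
ls; mkdir -p pics; python3 - <<'E'
from cell import env, optics
import cv2
s=env.get_state(); print({k:s[k] for k in ('time','q','ee_pos','eef_rot','force','gripper_width')}, env.tip_extent)
for n in ("scene","top"):
    cv2.imwrite(f"pics/{n}0.png",optics.camera(n)); print(n,optics.camera_params(n))
print(optics.camera_params("wrist"))
E
```

```text
pics
{'time': 0.0, 'q': array([ 1.22599946e+00,  2.60677649e-01, -1.39381517e-01,  1.17270228e+00,
        8.79635048e-06,  1.57076052e+00]), 'ee_pos': array([177.33428353, 493.77424305, 403.86320278]), 'eef_rot': array([ 0.57778331, -0.40722254,  0.57892345,  0.40642821]), 'force': array([ 0.65518266, -0.36343161,  0.72482382]), 'gripper_width': 85.44751658261625} 173.4
scene {'mtx': array([[620.72694574,   0.        , 321.02433445],
       [  0.        , 620.72694574, 237.20125112],
       [  0.        ,   0.        ,   1.        ]]), 'k1': -0.13211632795986739, 'rvec': array([ 1.98249524, -1.09220615,  0.54725889]), 'tvec': array([-140.50913193,  333.19774765, 1180.80959186])}
top {'mtx': array([[446.84963885,   0.        , 322.17715325],
       [  0.        , 446.84963885, 243.86066756],
       [  0.        ,   0.        ,   1.        ]]), 'k1': -0.021507595648418643, 'rvec': array([ 2.18735401, -2.14377111,  0.11827449]), 'tvec': array([130.11567413, 463.4708267 , 995.73229218])}
{'mtx': array([[336.96449129,   0.        , 321.19688686],
       [  0.        , 336.96449129, 233.62592639],
       [  0.        ,   0.        ,   1.        ]]), 'k1': -0.06472708987389948, 'tool_from_camera': array([[-4.35646130e-04, -3.23186184e-01,  9.46335300e-01,
         3.01917554e+01],
       [ 1.62878268e-04, -9.46335400e-01, -3.23186144e-01,
         8.34539597e+01],
       [ 9.99999892e-01,  1.33426623e-05,  4.64907361e-04,
        -1.28826153e-01],
       [ 0.00000000e+00,  0.00000000e+00,  0.00000000e+00,
         1.00000000e+00]])}
```

View pics/scene0.png

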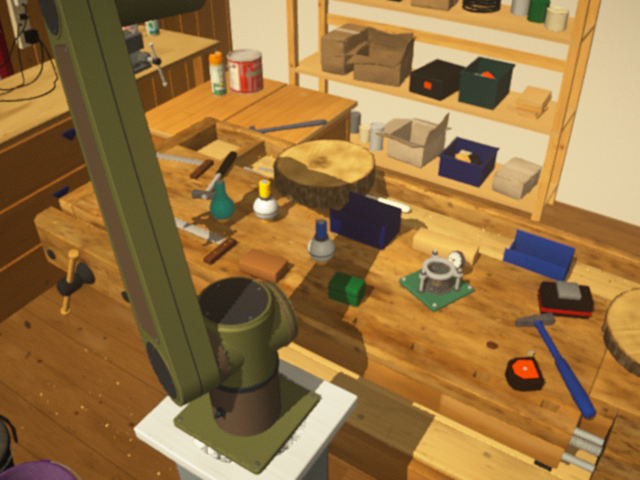

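View pics/top0.png

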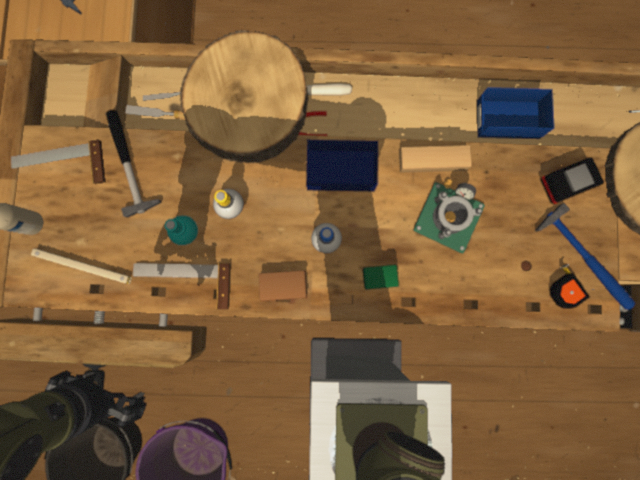

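The top view shows the yellow flask at (224,202), turquoise look-alike at (180,230), blue flask at (326,238), and station at (453,215). The scene view has yellow neck at (265,190), station ring at (440,268). Next I'll triangulate.

```bash
cat > h.py <<'E'
import numpy as np, cv2
from scipy.spatial.transform import Rotation as R
from cell import env, optics
def ray(name,uv,state=None):
    p=optics.camera_params(name); K=p["mtx"]; 
    d=np.array([p["k1"],0,0,0.])
    xy=cv2.undistortPoints(np.array([[uv]],float),K,d)[0,0]
    v=np.array([xy[0],xy[1],1.])
    if name=="wrist":
        T=p["tool_from_camera"]; q=state["eef_rot"]; Rw=R.from_quat([q[1],q[2],q[3],q[0]]).as_matrix()
        o=np.array(state["ee_pos"])+Rw@T[:3,3]; v=Rw@T[:3,:3]@v
    else:
        Rm=cv2.Rodrigues(p["rvec"])[0]; o=-Rm.T@p["tvec"]; v=Rm.T@v
    return o,v/np.linalg.norm(v)
def plane(name,uv,z,state=None):
    o,v=ray(name,uv,state); return o+v*(z-o[2])/v[2]
def tri(*rays):
    A=np.zeros((3,3));b=np.zeros(3)
    for o,v in rays:
        P=np.eye(3)-np.outer(v,v); A+=P;b+=P@o
    x=np.linalg.solve(A,b); return x,[np.linalg.norm((np.eye(3)-np.outer(v,v))@(x-o)) for o,v in rays]
def blobs(img,lo,hi,amin=15):
    m=cv2.inRange(cv2.cvtColor(img,cv2.COLOR_BGR2HSV),np.array(lo),np.array(hi))
    n,l,s,c=cv2.connectedComponentsWithStats(m)
    return m,[(s[i].tolist(),c[i].round(1).tolist()) for i in range(1,n) if s[i,4]>=amin]
E
python3 - <<'E'
from h import *
for n in("scene","top"):
    im=cv2.imread(f"pics/{n}0.png")
    print(n,ray(n,(320,240)))
    print(' yel',blobs(im,(22,170,120),(33,255,255))[1]); print(' blue',blobs(im,(100,120,50),(122,255,255))[1][:12]); print(' green',blobs(im,(60,90,40),(88,255,255))[1])
t=cv2.imread("pics/top0.png"); s=cv2.imread("pics/scene0.png")
a=cv2.resize(t[150:270,160:280],(600,600),interpolation=2); cv2.imwrite("pics/a.png",a)
cv2.imwrite("pics/b.png",cv2.resize(t[165:265,395:505],(770,700)[:2],interpolation=2)[:600])
c=np.hstack([cv2.resize(s[160:240,230:310],(400,400),interpolation=2),cv2.resize(s[240:320,395:475],(400,400),interpolation=2)]); cv2.imwrite("pics/c.png",c)
E
```

```text
scene (array([-558.00354341, -523.81451672,  969.18793071]), array([ 0.67509374,  0.43230196, -0.59779885]))
 yel [([259, 181, 11, 17, 146], [264.0, 189.2])]
 blue [([317, 224, 9, 14, 101], [320.6, 230.5]), ([504, 231, 70, 49, 1963], [540.2, 255.3]), ([535, 321, 60, 96, 890], [568.4, 376.6])]
 green [([533, 0, 15, 4, 35], [539.0, 1.0]), ([211, 183, 23, 36, 533], [221.1, 203.1]), ([345, 278, 18, 27, 247], [352.8, 289.0]), ([401, 280, 30, 27, 70], [413.6, 291.3])]
top (array([ 349.98336562,  138.69963213, 1039.94814745]), array([ 0.11699588,  0.00574617, -0.99311578]))
 yel [([214, 190, 16, 16, 103], [223.3, 199.0])]
 blue [([479, 88, 74, 50, 3176], [514.4, 112.5]), ([308, 151, 65, 33, 1257], [340.5, 167.4]), ([308, 185, 13, 4, 42], [313.6, 186.9]), ([370, 184, 6, 6, 17], [372.5, 187.2]), ([554, 219, 81, 91, 993], [599.5, 270.8]), ([320, 230, 13, 12, 55], [325.9, 237.0])]
 green [([416, 186, 62, 66, 910], [441.6, 225.6]), ([447, 190, 8, 6, 25], [450.8, 192.4]), ([472, 201, 7, 6, 29], [474.9, 203.7]), ([165, 216, 32, 29, 640], [182.5, 230.2]), ([364, 265, 34, 24, 670], [380.3, 276.6])]
```

View pics/a.png

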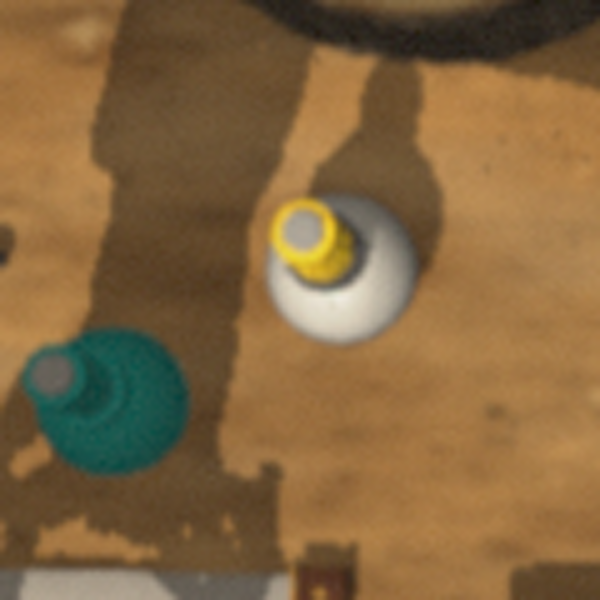

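View pics/b.png

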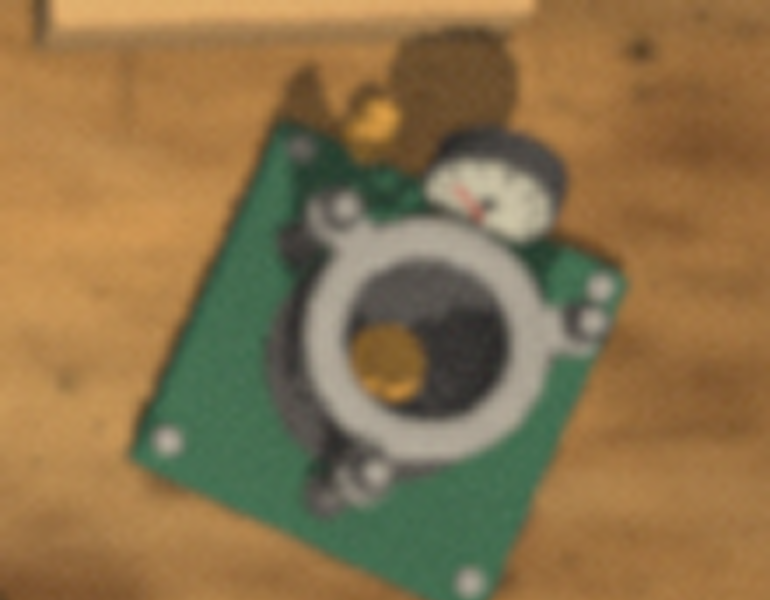

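View pics/c.png

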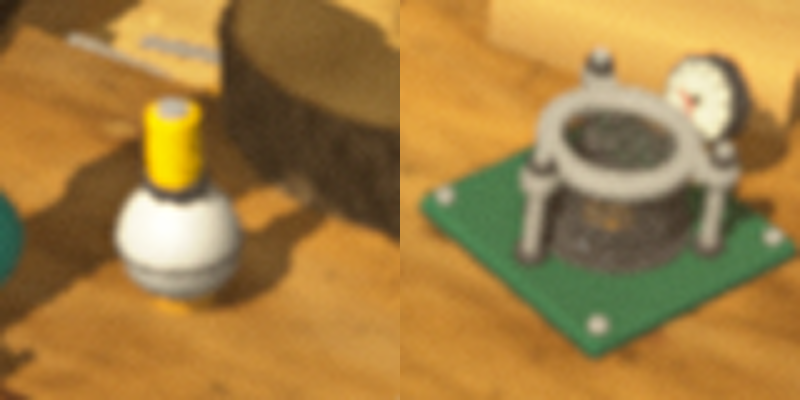

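```bash
python3 - <<'E'
from h import *
r=lambda a:np.round(a,1)
print('cap tri',tri(ray('top',(220.2,195.6)),ray('scene',(264,181))))
print('cap top@121',r(plane('top',(220.2,195.6),121)),'scene',r(plane('scene',(264,181),121)))
print('belly top@38',r(plane('top',(227.8,203.2),38)), 'scene',r(plane('scene',(265.0,207.5),38)))
print('turq base',r(plane('top',(182.5,230.2),38)))
print('blue@121',r(plane('top',(325.9,235),121)),'belly',r(plane('top',(326.5,238.5),38)))
print('ring top@63',r(plane('top',(455.7,212.9),63)),'scene',r(plane('scene',(439,267.9),63)), tri(ray('top',(455.7,212.9)),ray('scene',(439,267.9))))
cor=np.array([[139,460],[290,125],[620,265],[480,620]])
for c in cor:
  u=(395+(c[0]+.5)/7-.5,165+(c[1]+.5)/7-.5); print('plate',r(plane('top',u,12)))
# posts z=74
for c in [(345,207),(595,322),(372,475)]:
  u=(395+(c[0]+.5)/7-.5,165+(c[1]+.5)/7-.5); print('post',r(plane('top',u,74)))
print('gauge',r(plane('top',(395+500/7,165+165/7),70)))
s=env.get_state();q=s['eef_rot'];print(R.from_quat([q[1],q[2],q[3],q[0]]).as_matrix().round(3))
for n,z in (('stump near edge',0),):
  print(n,r(plane('top',(245,160),0)),r(plane('scene',(310,208),0)))
E
```

```text
cap tri (array([547.92399468, 357.5164526 , 115.79856401]), [np.float64(1.5247670160979707), np.float64(1.5247670160979687)])
cap top@121 [547.7 355.  121. ] scene [540.4 353.5 121. ]
belly top@38 [548.2 356.4  38. ] scene [538.5 354.5  38. ]
turq base [484.1 456.6  38. ]
blue@121 [468.9 132.  121. ] belly [471.7 129.9  38. ]
ring top@63 [ 531.8 -155.8   63. ] scene [ 520.7 -159.4   63. ] (array([ 532.40131827, -156.95172263,   54.43075818]), [np.float64(1.6372833971502128), np.float64(1.6372833971502456)])
plate [498.3 -74.4  12. ]
plate [ 613.1 -125.6   12. ]
plate [ 567.6 -236.2   12. ]
plate [ 447.2 -187.3   12. ]
post [ 571.2 -126.8   74. ]
post [ 536.1 -205.3   74. ]
post [ 486.1 -134.4   74. ]
gauge [ 585.8 -178.4   70. ]
[[-0.001 -0.941  0.338]
 [-0.002  0.338  0.941]
 [-1.    -0.    -0.002]]
stump near edge [661.6 328.1   0. ] [648.4 281.5  -0. ]
```

Top-view estimates: the flask is at about (548,356), and the station centre at (532,-156), where ring, plate and posts all agree. The scene view differs by 8–11 mm in x at its coarse pixel scale, so I'll check with the wrist camera.

```bash
python3 -m handwheel '[[[0,-0.05,0,0],[0,-0.05,0,0],[0,-0.05,0,0],[0,-0.05,0,0],[0,-0.05,0,0],[0,-0.05,0,0],[0,0,0,0],[0,0,0,0]]]' 0 40
python3 - <<'E'
from h import *
s=env.get_state(); im=optics.camera('wrist'); cv2.imwrite('pics/w1.png',im)
print(s['time'],s['ee_pos'],s['q'].round(3)); import pickle; pickle.dump(s,open('w1.pkl','wb'))
print(blobs(im,(22,150,100),(35,255,255))[1])
E
```

```text
time: 1.1
ee_pos: [459.5, 392.5, 404.1]
eef_rot: [0.578, -0.407, 0.579, 0.407]
force: [0.3, 0.4, 0.2]
gripper_width: 85.5
1.1 [459.53704902 392.49826134 404.05432666] [7.070e-01 3.990e-01 6.600e-02 1.239e+00 1.000e-03 1.052e+00]
[([474, 43, 5, 16, 44], [476.0, 48.7]), ([302, 296, 31, 47, 927], [317.1, 315.7])]
```

View pics/w1.png

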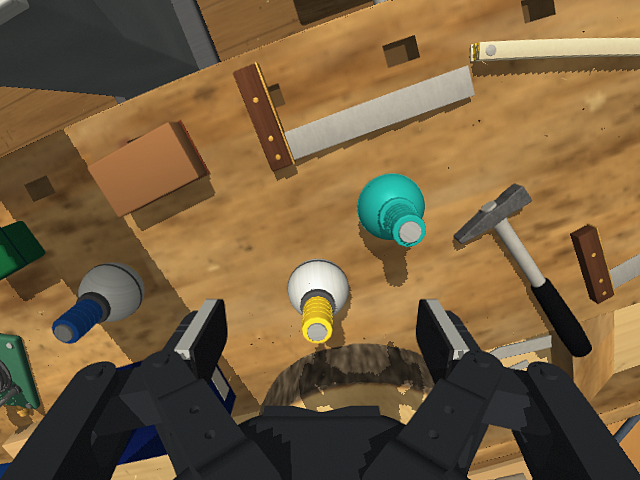

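The wrist view shows the yellow cap at (316,331), belly centre at (318,289) between the fingers, and turquoise well to the right.

```bash
python3 - <<'E'
from h import *
import pickle
s=pickle.load(open('w1.pkl','rb')); im=cv2.imread('pics/w1.png')
cv2.imwrite('pics/w1z.png',cv2.resize(im[250:350,260:380],(720,600),interpolation=2))
q=s['eef_rot'];M=R.from_quat([q[1],q[2],q[3],q[0]]).as_matrix()
for uv,z in (((316.5,331.5),121),((318,289),38)):
  p=plane('wrist',uv,z,s); print(p.round(1),'tool delta',(M.T@(p-s['ee_pos'])).round(1))
print(tri(ray('wrist',(316.5,331.5),s),ray('top',(220.2,195.6))))
print(tri(ray('wrist',(318,289),s),ray('top',(227.8,203.2))))
E
```

```text
[546.5 356.4 121. ] tool delta [282.9 -94.4  -4.1]
[548.6 356.2  38. ] tool delta [365.9 -96.6  -3.5]
(array([548.30459415, 355.71577712, 118.22610754]), [np.float64(0.023027210867790998), np.float64(0.023027210867704186)])
(array([548.17470556, 356.3165489 ,  38.74305916]), [np.float64(0.0899939443222858), np.float64(0.08999394432222022)])
```

View pics/w1z.png

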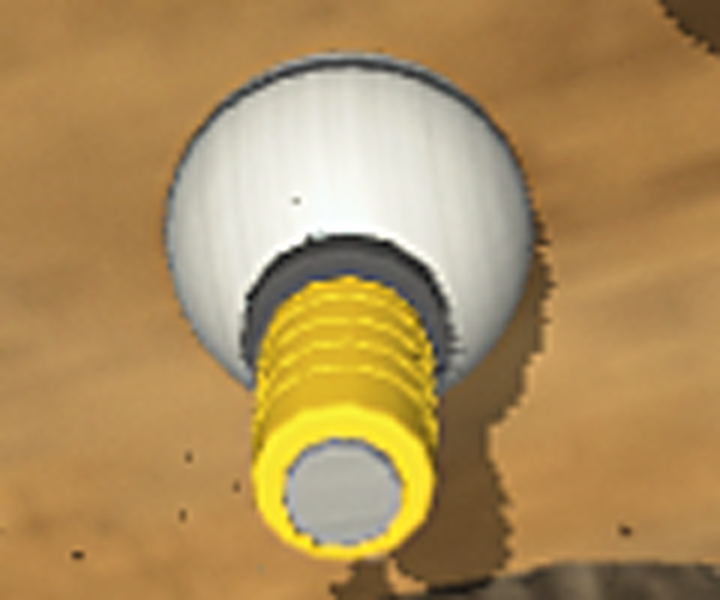

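```bash
python3 -m handwheel '[[[0,-0.048,-0.002,0],[0,-0.048,-0.002,0],[0,0,0,0],[0.04,0,0,0],[0.04,0,0,0],[0,0,0,0]]]' 0 40
python3 - <<'E'
from h import *
s=env.get_state(); im=optics.camera('wrist'); cv2.imwrite('pics/w2.png',im)
q=s['eef_rot'];M=R.from_quat([q[1],q[2],q[3],q[0]]).as_matrix()
print(s['ee_pos'],s['force'],(M.T@(np.array([548.2,356.1,100])-s['ee_pos'])).round(1))
E
```

```text
time: 1.9
ee_pos: [545.7, 356.6, 321.5]
eef_rot: [0.575, -0.407, 0.581, 0.408]
force: [-0.3, 0.0, -0.9]
gripper_width: 85.4
[545.72301219 356.55256776 321.46281051] [-0.25858793  0.02122619 -0.89989471] [221.4  -3.7   1.9]
```

View pics/w2.png

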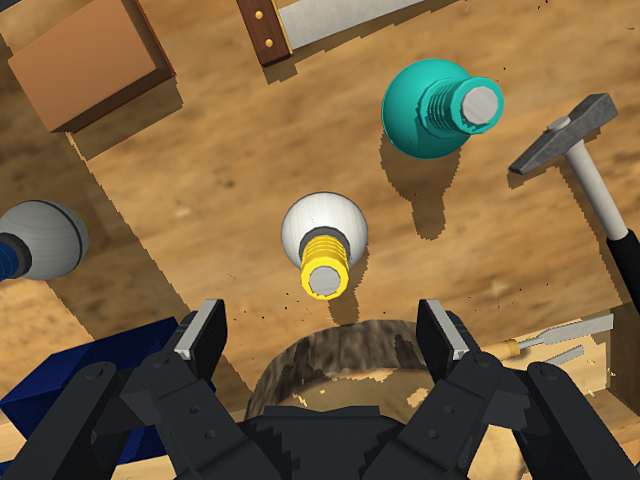

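```bash
python3 -m handwheel '[[[0.035,-0.002,0.001,0],[0.034,0,0,0],[0,0,0,0],[0,0,0,0]]]' 0 40
python3 - <<'E'
from h import *
s=env.get_state(); im=optics.camera('wrist'); cv2.imwrite('pics/w3.png',im)
q=s['eef_rot'];M=R.from_quat([q[1],q[2],q[3],q[0]]).as_matrix()
print(s['ee_pos'],s['force'],M[:,0],(M.T@(np.array([548.2,356.1,100])-s['ee_pos'])).round(1))
E
```

```text
time: 2.45
ee_pos: [551.6, 357.6, 258.4]
eef_rot: [0.58, -0.407, 0.577, 0.407]
force: [0.2, 0.1, 0.8]
gripper_width: 85.3
[551.56566514 357.64443901 258.38374903] [0.15687202 0.05215108 0.8288842 ] [ 0.00304929  0.00207092 -0.99999321] [158.4   3.   -3.1]
```

View pics/w3.png

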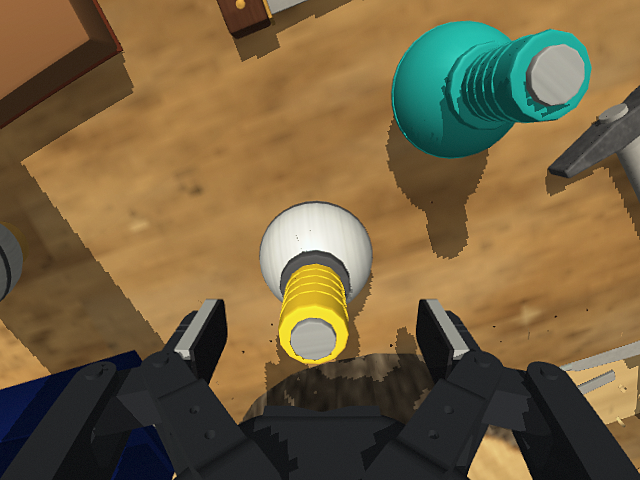

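```bash
python3 -m handwheel '[[[0,0,0,0],[0,0,0,0],[0,0,0,0]]]' 0 40
python3 - <<'E'
from h import *
s=env.get_state()
q=s['eef_rot'];M=R.from_quat([q[1],q[2],q[3],q[0]]).as_matrix()
print(s['ee_pos'],np.abs(s['joint_vel']).max(),M[:,0],(M.T@(np.array([548.2,356.1,100])-s['ee_pos'])).round(1))
im=cv2.imread('pics/w3.png');
p=plane('wrist',(313,340),121,s);print(p)
E
```

```text
time: 2.88
ee_pos: [551.1, 356.7, 256.1]
eef_rot: [0.579, -0.407, 0.578, 0.407]
force: [0.1, 0.1, 0.4]
gripper_width: 85.3
[551.1377063  356.74664903 256.14867719] 0.005025791638296834 [ 5.54953437e-04  2.97648411e-04 -9.99999802e-01] [156.1   2.6  -1.7]
[544.66658486 355.82850036 121.        ]
```

```bash
python3 -m handwheel '[[[0.003,0.003,-0.0015,0],[0,0,0,0],[0,0,0,0]]]' 0 60 && python3 -m handwheel '[[[0,0,0,0],[0,0,0,0],[0,0,0,0],[0,0,0,0],[0,0,0,0],[0,0,0,0],[0,0,0,0],[0,0,0,0]]]' 255 60
python3 - <<'E'
from h import *
s=env.get_state(); im=optics.camera('wrist'); cv2.imwrite('pics/w4.png',im)
print(s['ee_pos'],s['force'])
E
```

```text
time: 3.25
ee_pos: [547.6, 356.3, 252.5]
eef_rot: [0.578, -0.407, 0.579, 0.407]
force: [-0.2, 0.6, 0.1]
gripper_width: 85.2
time: 4.25
ee_pos: [547.8, 356.3, 252.9]
eef_rot: [0.578, -0.407, 0.578, 0.407]
force: [0.3, -0.3, 1.8]
gripper_width: 27.0
[547.77315687 356.32755617 252.89522067] [ 0.25223137 -0.3451325   1.83910607]
```

View pics/w4.png

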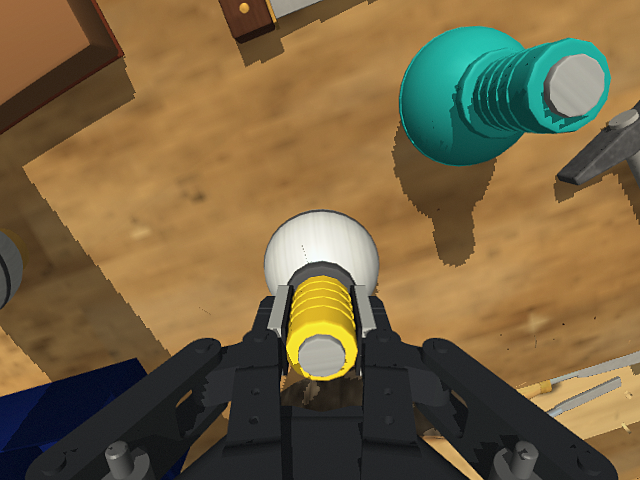

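The yellow neck is gripped (cap at 322,355, opening 27 mm). Lifting.

```bash
python3 -m handwheel '[[[-0.02,0,0,0],[-0.035,0,0,0],[-0.045,0,0,0],[-0.045,0,0,0],[-0.035,0,0,0],[0,0,0,0],[0,0,0,0]]]' 255 90
python3 - <<'E'
from h import *
s=env.get_state(); im=optics.camera('wrist'); cv2.imwrite('pics/w5.png',im)
q=s['eef_rot'];M=R.from_quat([q[1],q[2],q[3],q[0]]).as_matrix()
print(s['ee_pos'],s['q'].round(3),M.round(3),s['force'])
d=np.array([531.8,-155.8,0])-s['ee_pos'];d[2]=0
print(d,M.T@d)
E
```

```text
time: 5.18
ee_pos: [547.3, 356.2, 430.3]
eef_rot: [0.577, -0.407, 0.58, 0.407]
force: [0.3, 0.8, -2.9]
gripper_width: 26.5
[547.33884686 356.20322178 430.33581303] [0.577 0.484 0.272 1.362 0.    0.922] [[-0.003 -0.941  0.338]
 [-0.002  0.338  0.941]
 [-1.     0.002 -0.003]] [ 0.2592754   0.84234445 -2.8770102 ]
[ -15.53884686 -512.00322178    0.        ] [   1.02252622 -158.3824154  -487.13726998]
```

View pics/w5.png

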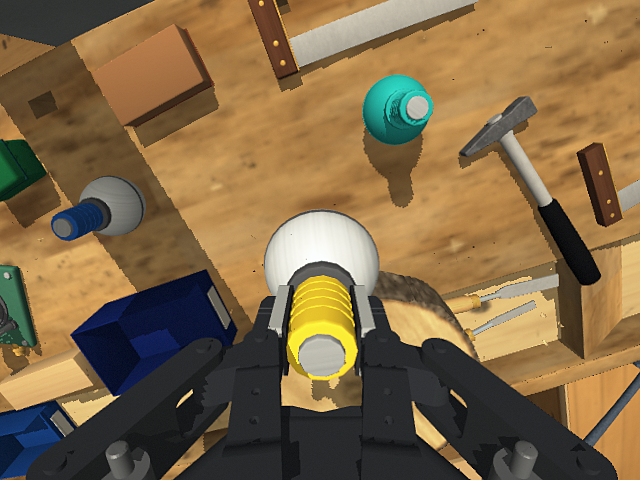

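```bash
python3 -m handwheel '[[[0,-0.008,-0.02,0],[0,-0.015,-0.035,0],[0,-0.015,-0.045,0],[0,-0.015,-0.045,0],[0,-0.015,-0.045,0],[0,-0.015,-0.045,0],[0,-0.015,-0.045,0],[0,-0.015,-0.045,0],[0,-0.015,-0.04,0],[0,-0.01,-0.025,0],[0,0,0,0],[0,0,0,0]]]' 255 90
python3 -m handwheel '[[[0,0,0,0],[0,0,0,0]]]' 255 90
python3 - <<'E'
from h import *
s=env.get_state(); im=optics.camera('wrist'); cv2.imwrite('pics/w6.png',im)
import pickle; pickle.dump(s,open('w6.pkl','wb'))
q=s['eef_rot'];M=R.from_quat([q[1],q[2],q[3],q[0]]).as_matrix()
print(s['ee_pos'],s['q'].round(3),M.round(3),s['force'])
E
```

```text
time: 6.72
ee_pos: [545.0, -57.6, 431.8]
eef_rot: [0.578, -0.406, 0.579, 0.407]
force: [0.4, 0.1, -2.3]
gripper_width: 26.2
time: 6.98
ee_pos: [545.7, -56.6, 432.6]
eef_rot: [0.578, -0.407, 0.578, 0.407]
force: [0.5, -0.0, -2.7]
gripper_width: 26.1
[545.66652035 -56.60850636 432.61445244] [-0.103  0.291 -0.021  1.258  0.     0.24 ] [[-0.    -0.942  0.337]
 [ 0.     0.337  0.942]
 [-1.     0.    -0.   ]] [ 0.47575677 -0.02177738 -2.71984514]
```

View pics/w6.png

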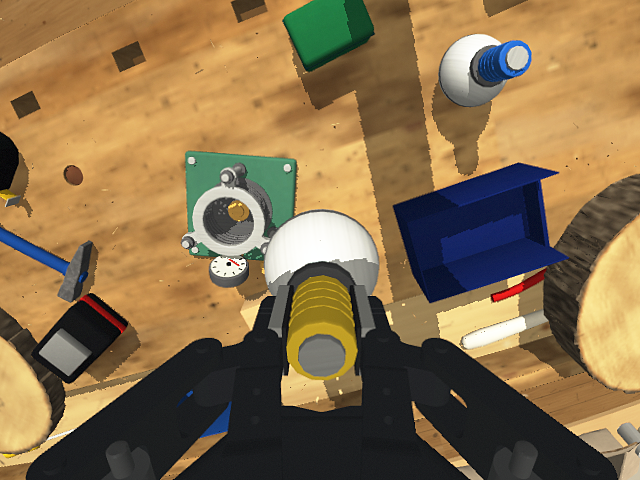

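```bash
python3 - <<'E'
import cv2
im=cv2.imread('pics/w6.png'); cv2.imwrite('pics/w6z.png',cv2.resize(im[165:285,170:290],(600,600),interpolation=2))
E
```

```text
(no output)
```

View pics/w6z.png

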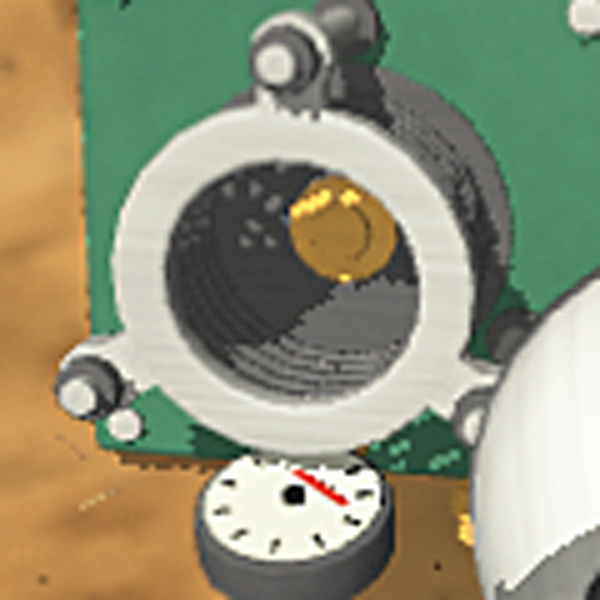

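```bash
python3 - <<'E'
from h import *
import pickle
s=pickle.load(open('w6.pkl','rb'))
q=s['eef_rot'];M=R.from_quat([q[1],q[2],q[3],q[0]]).as_matrix()
p=plane('wrist',(228.2,220.8),63,s); print('ring wrist',p.round(1), tri(ray('wrist',(228.2,220.8),s),ray('top',(455.7,212.9))))
print('tool delta',(M.T@(p-s['ee_pos'])).round(1),(M.T@(np.array([531.8,-155.8,63])-s['ee_pos'])).round(1))
# cap in hand (from w5/w6) and expected
T=optics.camera_params('wrist')['tool_from_camera']
o,v=ray('wrist',(321.5,355),s)
p=o+v*((s['ee_pos'][2]-(252.7-121))-o[2])/v[2]; print('cap in tool',(M.T@(p-s['ee_pos'])).round(1))
E
```

```text
ring wrist [ 529.6 -155.1   63. ] (array([ 531.96758246, -157.75842177,   56.20638743]), [np.float64(1.072561832255602), np.float64(1.0725618322556723)])
tool delta [369.6 -18.2 -98.2] [369.6 -20.4 -98.1]
cap in tool [131.7   1.8   0. ]
```

```bash
python3 -m handwheel '[[[0,-0.005,-0.023,0],[0,-0.007,-0.035,0],[0,-0.005,-0.028,0],[0,-0.003,-0.012,0],[0,0,0,0],[0,0,0,0],[0,0,0,0]]]' 255 90
python3 -m handwheel '[[[0.03,0,0,0],[0.03,0,0,0],[0.03,0,0,0],[0.015,0,0,0],[0,0,0,0],[0,0,0,0],[0,0,0,0]]]' 255 90
python3 - <<'E'
from h import *
s=env.get_state(); im=optics.camera('wrist'); cv2.imwrite('pics/w7.png',im); t=optics.camera('top');cv2.imwrite('pics/t7.png',cv2.resize(t[150:270,395:515],(600,600),interpolation=2))
q=s['eef_rot'];M=R.from_quat([q[1],q[2],q[3],q[0]]).as_matrix()
print(s['ee_pos'],s['q'].round(3),M.round(3),s['force'],(M.T@(np.array([531.5,-155.7,0])-s['ee_pos'])).round(1))
E
```

```text
time: 7.9
ee_pos: [531.6, -155.5, 432.7]
eef_rot: [0.578, -0.407, 0.578, 0.407]
force: [0.3, 0.0, -3.2]
gripper_width: 26.2
time: 8.78
ee_pos: [532.0, -156.5, 329.0]
eef_rot: [0.579, -0.408, 0.578, 0.406]
force: [-0.8, 0.0, -3.2]
gripper_width: 26.1
[ 532.0470628  -156.4877529   329.04739769] [-0.286  0.351 -0.21   1.007  0.     0.059] [[ 0.003 -0.941  0.338]
 [-0.001  0.338  0.941]
 [-1.    -0.003  0.   ]] [-0.78226887  0.03650077 -3.15178706] [329.    1.6   0.5]
```

View pics/w7.png

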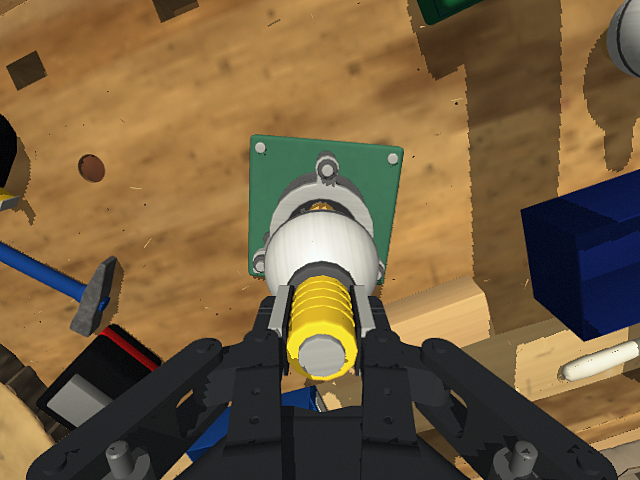

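View pics/t7.png

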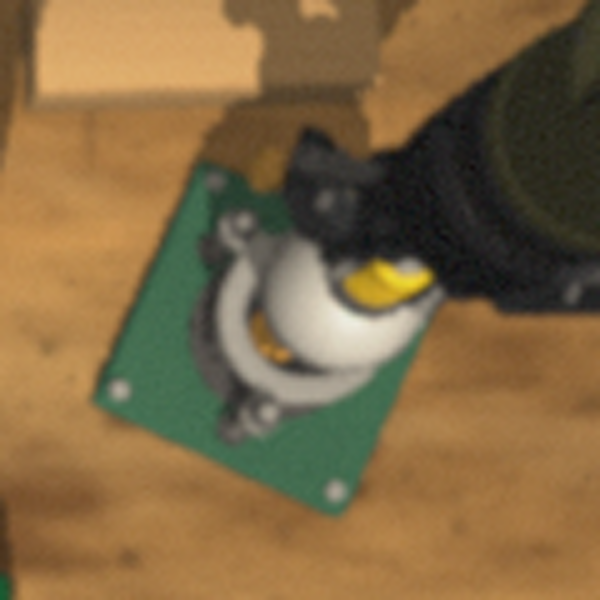

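Both views show the belly hovering above the ring, foot about 76 mm up, and aligned. Lowering to the ring.

```bash
python3 -m handwheel '[[[0.012,0,0,0],[0.012,0,0,0],[0,0,0,0],[0,0,0,0],[0,0,0,0],[0,0,0,0]]]' 255 90
python3 - <<'E'
from h import *
s=env.get_state(); im=optics.camera('wrist'); cv2.imwrite('pics/w8.png',im)
q=s['eef_rot'];M=R.from_quat([q[1],q[2],q[3],q[0]]).as_matrix()
print(s['ee_pos'],s['force'],s['moment'],(M.T@(np.array([531.5,-155.7,0])-s['ee_pos'])).round(1))
sc=optics.camera('scene'); cv2.imwrite('pics/s8.png',cv2.resize(sc[190:320,370:500],(600,600),interpolation=2))
E
```

```text
time: 9.62
ee_pos: [531.6, -156.4, 304.1]
eef_rot: [0.579, -0.407, 0.578, 0.407]
force: [0.4, 0.2, -3.6]
gripper_width: 26.4
[ 531.61230155 -156.39839524  304.06342695] [ 0.42254206  0.16320967 -3.56204825] [0.01385824 0.03182059 0.00889894] [304.1   0.6   0.6]
```

View pics/w8.png

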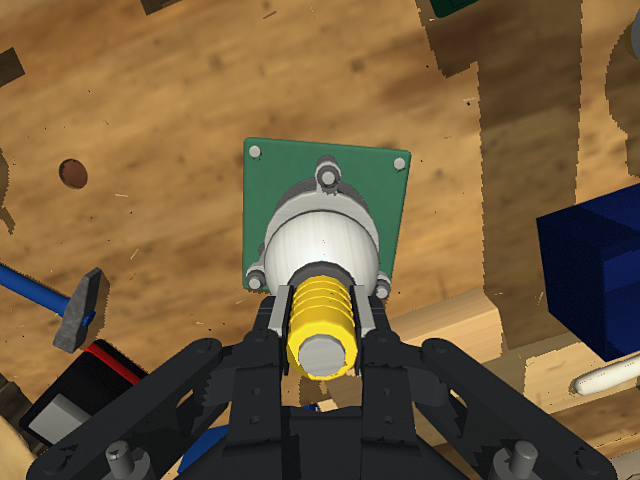

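View pics/s8.png

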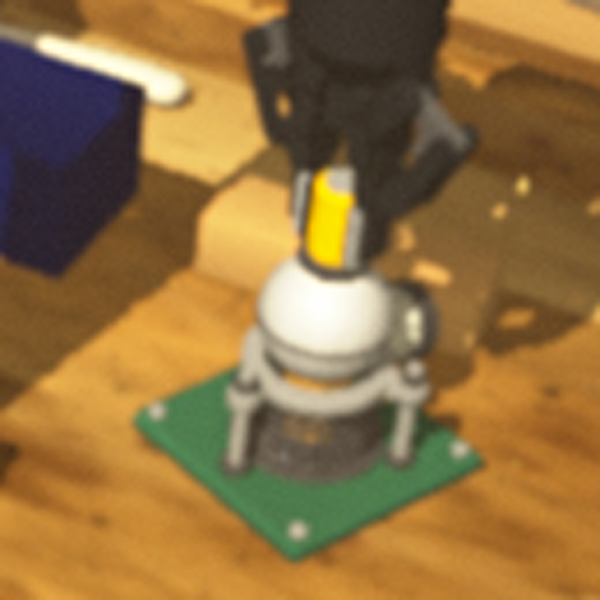

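The foot is entering the ring, and the ring looks symmetric about the belly (263–378). Pressing in steps.

```bash
python3 -m handwheel '[[[0.005,0,0,0],[0.005,0,0,0],[0.004,0,0,0],[0,0,0,0],[0,0,0,0],[0,0,0,0]]]' 255 90
python3 - <<'E'
from h import *
s=env.get_state(); print(s['ee_pos'],s['force'],s['moment'],s['eef_rot'])
im=optics.camera('wrist'); cv2.imwrite('pics/w9.png',im)
E
```

```text
time: 10.48
ee_pos: [531.4, -156.3, 289.9]
eef_rot: [0.578, -0.407, 0.578, 0.407]
force: [-0.9, 0.6, 3.9]
gripper_width: 25.9
[ 531.39972925 -156.31021355  289.93974157] [-0.94304167  0.57408974  3.92603652] [0.18529002 0.34357617 0.03214531] [ 0.57841945 -0.40682014  0.57830321  0.40680918]
```

View pics/w9.png

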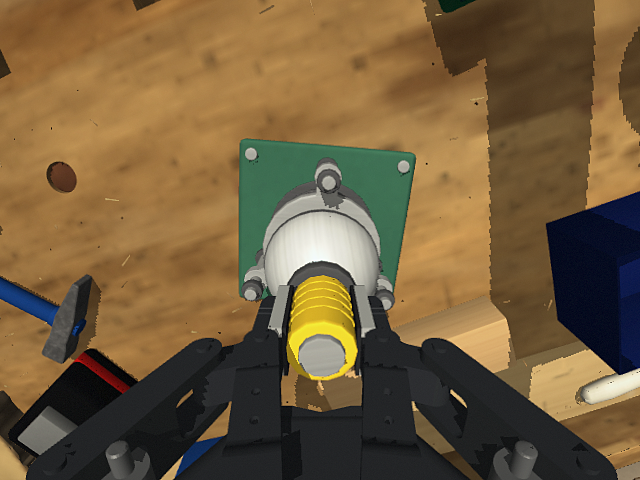

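The belly is seated (net push about 7 N, which matches the spring near 9 mm down). Continuing to the stop.

```bash
python3 -m handwheel '[[[0.005,0,0,0],[0.005,0,0,0],[0.004,0,0,0],[0,0,0,0],[0,0,0,0],[0,0,0,0]]]' 255 90
python3 -m handwheel '[[[0.002,0,0,0],[0.001,0,0,0],[0,0,0,0],[0,0,0,0],[0,0,0,0]]]' 255 90
python3 - <<'E'
from h import *
s=env.get_state(); print(s['ee_pos'],s['force'],s['moment'],s['eef_rot'])
E
```

```text
time: 11.28
ee_pos: [531.4, -156.3, 276.4]
eef_rot: [0.578, -0.407, 0.578, 0.407]
force: [-2.2, 1.1, 7.4]
gripper_width: 26.4
time: 11.9
ee_pos: [531.4, -156.3, 273.6]
eef_rot: [0.579, -0.407, 0.578, 0.407]
force: [-2.0, 1.0, 9.5]
gripper_width: 26.2
[ 531.4026115 -156.3212544  273.5515745] [-2.00857044  1.00205315  9.47200231] [ 0.34309976  0.60397669 -0.04476674] [ 0.57853818 -0.40696515  0.57819399  0.40665052]
```

```bash
python3 -m handwheel '[[[0.0015,0,0,0],[0,0,0,0],[0,0,0,0],[0,0,0,0],[0,0,0,0]]]' 255 90
python3 - <<'E'
from h import *
s=env.get_state(); print(s['ee_pos'],s['force'],s['moment'],s['eef_rot'])
for n in('wrist','scene'):
    im=optics.camera(n)
    if n=='scene': im=cv2.resize(im[190:320,370:500],(600,600),interpolation=2)
    cv2.imwrite(f'pics/{n}10.png',im)
E
```

```text
time: 12.52
ee_pos: [531.4, -156.3, 273.0]
eef_rot: [0.579, -0.407, 0.578, 0.406]
force: [-5.1, 2.3, 14.9]
gripper_width: 25.9
[ 531.37781496 -156.29027959  272.95984715] [-5.08945366  2.31172316 14.86111756] [ 0.40308882  0.9842841  -0.01285033] [ 0.57869177 -0.40714927  0.57804055  0.40646578]
```

View pics/wrist10.png

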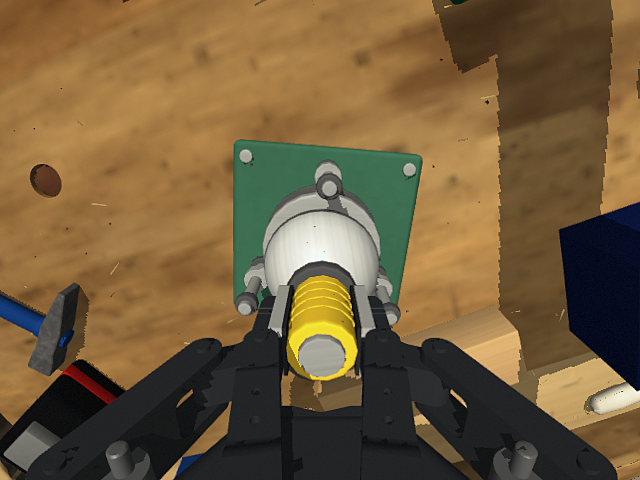

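View pics/scene10.png

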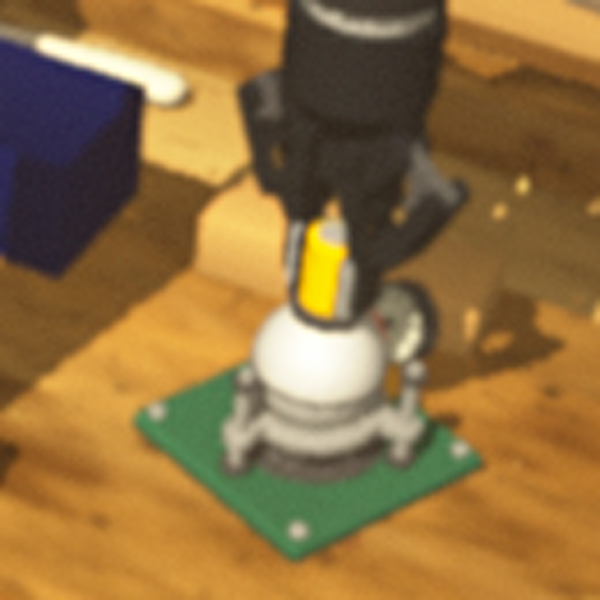

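The force rose 5 N over 0.6 mm, so the ring is on its stop. Both views show the ring low on its posts and the flask upright. I'll do a brief steadiness check, then hand in.

```bash
python3 -m handwheel '[[[0,0,0,0],[0,0,0,0],[0,0,0,0],[0,0,0,0],[0,0,0,0],[0,0,0,0]]]' 255 90
python3 - <<'E'
from h import *
t=optics.camera('top'); 
for c in [b for b in blobs(t,(100,120,50),(122,255,255))[1] if 315<b[1][0]<335]: print('blue',c)
s=env.get_state(); print(s['time'],s['ee_pos'],s['force'],abs(s['joint_vel']).max()); print(env.sign_off())
E
```

```text
time: 13.38
ee_pos: [531.4, -156.3, 273.0]
eef_rot: [0.579, -0.407, 0.578, 0.406]
force: [-4.6, 1.4, 13.3]
gripper_width: 26.3
blue ([320, 228, 13, 14, 68], [325.8, 235.9])
13.425 [ 531.37109423 -156.27561498  272.95302668] [-5.69693387  1.71030428 15.25600199] 0.0024477422160778866
the job is handed in; nothing more can be done
None
```

I picked the yellow-necked flask up by its neck, set it in the charging station's ring and pressed it straight down to the stop. I handed the job in at 13.4 s, still gripping and holding the ring down; the hand-in reports no verdict.

**Last checks:**
- **Ring fully down:** the tool height (273 mm) matches the expected full-down height. The force rose about 5 N over the last 0.6 mm, so the ring is on its stop.
- **Push and rest:** the wrist read 13–15 N upward, roughly 3 N more on the ring with the flask's weight, and the arm was at rest. There was also 5–6 N of sideways force, so the flask is probably about a millimetre off centre.
- **Upright and centred:** the wrist and scene pictures showed the flask upright. The tool was within 1 mm of the ring centre found from the top view.
- **Grip:** the opening held at 26 mm with 90 N set.
- **Blue flask:** in the top view it is within about 1 pixel (roughly 2 mm) of its start.

**What disagreed or was not checked:**
- **Camera views:** the scene camera placed things 8–11 mm off in x from the top camera. The wrist and top views agreed to about 2 mm, so I used the top view, checked with the wrist.
- **Box and sanding block:** I did not measure these again at the end; my path stayed clear of them.

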